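# Set up the next calibration station and scan the board

### The job

The camera calibration board has to go to its next station. Slide the panel light off that station onto its round mark, and slide the board from the corner marks it stands on to the other corner marks, inside and square to them, still facing the robot; both slide on their feet, upright and never lifted, and nothing else on the table gets pushed. With both in place, pick up the code scanner, hold it steady for a good second aimed squarely at the code label on the board from 5 to 18 cm away, and lay it back flat on its side where it was.

Things in the scene. Friction and masses are not known exactly. Their poses are not given: they have to be found in the camera images.
- calib_board: chequered camera calibration board on a stand, 0.5 to 1.1 kg. Steel base 90 (x) by 150 mm (y), 13 mm high with its slippery feet. Upright panel 166 mm wide (y), 6 mm thick, in the plane x = 0; its printed front faces -x, two brackets behind. Along its top an aluminium bar 15 mm thick (x), 170 mm long (y), from 112 to 130 mm high, to pinch from above. Origin: centre of the underside
- board_bar (a point): middle of the board's top bar, 121 mm above the board's origin; axes as the board
- label (a point): centre of the square code label (22 mm) on the board's front face, at board x = -4, y = +55, z = 80 mm; it looks along the board's -x; axes as the board
- panel_light: LED panel light: black round base of 60 mm radius and 14 mm height on slippery feet, short stem, and a black upright panel 20 mm thick (x), 114 mm wide (y), from 62 to 136 mm high, straight above the base, white diffuser on its -x side; 0.45 to 0.9 kg. Pinch it from above across the panel's thickness; pressing down while sliding makes it drag and tip. Origin: centre of the underside
- light_top (a point): middle of the panel light's top edge, 136 mm above its origin; axes as the light
- scanner: grey pistol-grip code scanner lying on its side, 0.22 kg, 46 mm high. It aims along its +x. Head: x -40 to 66, y 31 to 79 mm. Handle: x -17 to 17, y -47 to 31, z 5 to 39 mm, ending in a butt at y = -65 (x -21 to 21): pinch the handle from above across x near y = 0. Origin: on the table under the handle, near the head; z up as it lies
- window (a point): centre of the scanner's window at the nose, at scanner x = 66, y = 55, z = 22 mm; axes as the scanner, it looks along +x
- station_now: four black tape corners on the table round the place where the board stands at the start, clear inside 100 mm (x) by 160 mm (y); flat, 1 mm; origin: its centre; axes as the board that stands there (front to -x)
- station_next: the same four tape corners, at the board's next station, where the panel light stands at the start: the board's origin goes to this origin, with its axes along these
- lamp_mark: round mark for the light's base: four short strips of black tape round a circle of 66 mm inner radius; flat, 1 mm; origin: its centre
- mug: white ceramic mug, 76 mm across the rim, 88 mm high, handle on its own +y side reaching about 70 mm from the axis; origin under its centre; a bystander, leave it where it is
- tape_roll: roll of black tape lying flat: ring 100 mm across, 25 mm high; origin under its centre; a bystander, leave it where it is
- multimeter: black hand multimeter lying flat: 76 mm (its x) by 150 mm (its y), 40 mm high with its dial; origin under its centre; a bystander, leave it where it is
- puzzle_piece: plywood puzzle piece, 88 mm disc with a tail to its +x (60 mm from the centre), 10 mm thick, wooden ball knob on top, 44 mm high; origin under the disc's centre; a bystander, leave it where it is
- lens: black camera lens standing on end, 52 mm across, 66 mm high; origin under its centre; a bystander, leave it where it is
- bottle: small white lens-cleaner bottle, 44 mm across, 105 mm high; origin under its centre; a bystander, leave it where it is
- webcam: webcam on a small three-legged stand: legs spread 53 mm from the centre, 110 mm high, camera 92 mm wide along its y; origin under its centre; a bystander, leave it where it is
- carton: cardboard carton 75 (x) x 95 (y) x 60 mm high; origin under its centre; a bystander, leave it where it is
There are look-alikes about, which are no part of the job. What is shaped like the calib_board but red is not meant. What is shaped like the scanner but orange is not meant.

How it is judged:
By the outcome, as a careful person would: the job done as asked, in the order asked, and still so for the second after the job is handed in, with the robot touching nothing.
It also fails if it takes over 72 s, if anything falls off the work surface, if the arm or the gripper's body presses on something with over 40 N, if the wrist force passes 120 N, or if a joint passes its speed limit or range.

### The arm

A 6-joint arm with a two-finger parallel gripper is mounted at the origin on the work surface. World frame = base frame: x ahead of the robot, y to its left, z up, the work surface at z = 0. Lengths are in m, angles in rad, forces in N, time in s.
With the tool pointing down it reaches from about 0.375 to 0.925 m from the base axis. Payload 5.7 kg.
Tool frame: the origin (TCP) lies on the centre line of the jaws, within the pads' length; the fingertips stand 8 mm ahead of it and the grasp point (between the pads) lies 11 mm behind it; z points along the fingers, y is the line along which they close (so a half turn about z gives the same grasp; the last joint's range is limited). The gripper opens to 88 mm and grips with 3 to 60 N. Pads are 20 mm wide; open, the fingers measure 115 mm over their backs; the gripper's body (75 mm by 178 mm) begins 61 mm behind the grasp point.
Start: joints at [-1.225, 0.359, 1.51, -0, 1.272, -0.115], TCP at [0.267, -0.537, 0.231] pointing down, gripper open.
Joint ranges: [-2.97, 2.97], [-1.01, 2.36], [0.21, 2.38], [-0.96, 4.11], [0.2, 2.71], [-2.98, 2.98]. Speed limits (rad/s): [2.39, 2.39, 3.14, 3.14, 3.14, 3.14].

### API

Orientations are given as a unit quaternion [x, y, z, w].
In Python, from station import arm gives the robot as it stands.
- The arm moves only by the tool jog_arm, never from a script. Its argument "targets" is one flat list of numbers, 5 for each row, row after row: the shift along the tool's x, y, z in mm, then the turn about the tool's z in degrees, then the opening, from 0 (shut) to 1 (fully open). A call has 1 to 5 rows; each row shifts and turns the commanded pose from where the row before left it, along the tool's axes as they then stand; what a row does not reach is not made up. A row lasts 1/8 s, in which the tool goes at most 62.5 mm and 10.7 degrees, less where a joint would pass 70% of its speed; a pose out of reach is approached as far as the arm can. A call with a gripper value outside its range is refused whole. The fingers move at their own pace and stop on an object; "squeeze" is the grip in N (left out, the last holds). Time passes only in rows, so rows that do not move let the fingers close. It gives the time, the measured TCP pose, the force, the opening and the grip force at its end, in the units of the state.
- arm.sense(): the state, without advancing time (a new reading comes with each control period).
- arm.capture(name): name is "scene" or "top" or "wrist"; returns the picture (400x640x3 uint8, blue, green, red); there is no depth.
- arm.get_calibration(name): a dict with "fx", "fy", "cx", "cy" (pixels), "R" (3x3) and "t" (3): a world point X has camera coordinates R X + t; the wrist camera has in their place "T_tool_cam" (4x4, takes a point from camera to tool coordinates, whose origin is the TCP and whose axes are the flange's). Camera axes: x right, y down, z forward; pixel columns grow to the right and rows downward; lengths in m; the calibration is good to about 2 mm. A picture is of the moment at which its call begins: read the wrist's pose just before it. get_calibration takes no time and is no camera call.
- arm.hand_in(): hands the job in; it is judged then, once.
Trained networks look in the newest picture that a camera, given by its name, has taken for a name from the list of things; names that differ only in an ending like _2 or _b are one class to them, and where a whole thing is asked for, a point or a joint stands for the part that bears it (a point fixed in the world has none). Each returns a list of dicts, best first, with "score" (0 to 1); they miss things now and then, are a little off and sometimes report something else, mostly with a low value. They report only what shows in the picture. A call takes as long as a camera call. They do not tell look-alikes from the thing itself.
- arm.boxes_of(camera, label): "xyz" ([x, y, z] in m, in world coordinates, good to about 4 mm: the middle of the surface that is visible of it).
The state is a dict: "t": time; "joint_positions": joint angles; "qvel": joint speeds; "tau": joint torques, N m; "ee_pos": TCP position; "tool_rot": TCP orientation; "ft_force": force on the tool from outside, world axes, zero at the start; "torque": the same for the moment, N m; "finger_gap": finger opening in m; "finger_force": force on a finger pad.
Only numpy, scipy, OpenCV 4.12 (cv2) and the standard library are available. Lean on these libraries where they do the work, as an engineer would, in place of code of your own. Each camera call takes 0.05 s, during which the arm holds its last target. There are 200 camera calls.

## Working session

There is one attempt and no reset: what is moved stays moved. The work goes in short steps, Python scripts to look and compute and a tool call to move; the robot and the scene stay as the last step left them, time stands still between calls to the robot, and variables do not carry over. Pictures are saved under pics/ and viewed, at most 10 in all, crops included, and the job is handed in when it is done.

Besides the shell and the picture viewer there is one more tool, called after "Call:" by a JSON object that holds its "name" and its "arguments". jog_arm: Moves the arm, as the interface text tells. Its arguments: {"type":"object","properties":{"targets":{"type":"array","items":{"type":"number"}},"squeeze":{"type":"number"}},"required":["targets"]}

```bash
ls; mkdir -p pics
python3 - <<'E'
from station import arm
import cv2
for n in("top","scene"):
    cv2.imwrite(f"pics/{n}0.png",arm.capture(n))
for l in["calib_board","board_bar","label","panel_light","light_top","scanner","window","station_now","station_next","lamp_mark","mug","tape_roll","multimeter","puzzle_piece","lens","bottle","webcam","carton"]:
    for n in("top","scene"):
        print(l,n,[(d["xyz"] if isinstance(d["xyz"],str) else [round(float(v),3) for v in d["xyz"]],round(d["score"],2)) for d in arm.boxes_of(n,l)])
s=arm.sense();print(s)
for n in("top","scene","wrist"):print(n,arm.get_calibration(n))
E
```

```text
pics
calib_board top [([0.581, -0.517, 0.053], 0.7), ([0.663, 0.004, 0.039], 0.69)]
calib_board scene [([0.682, -0.009, 0.02], 0.88), ([0.598, -0.534, 0.026], 0.69)]
board_bar top [([0.58, -0.513, 0.05], 0.98), ([0.67, 0.006, 0.038], 0.67), ([0.61, 0.289, 0.028], 0.61), ([0.598, 0.249, 0.004], 0.23), ([0.35, -0.139, 0.024], 0.17)]
board_bar scene [([0.6, -0.532, 0.025], 0.82), ([0.684, -0.003, 0.017], 0.61)]
label top [([0.662, 0.004, 0.043], 0.96), ([0.58, -0.515, 0.051], 0.63), ([0.772, -0.212, 0.106], 0.37)]
label scene [([0.679, -0.004, 0.018], 0.81), ([0.599, -0.532, 0.022], 0.71), ([0.362, 0.119, 0.054], 0.36), ([0.628, 0.279, 0.018], 0.3)]
panel_light top [([0.604, 0.284, 0.023], 0.89), ([0.364, 0.13, 0.006], 0.25)]
panel_light scene [([0.628, 0.276, 0.013], 0.71)]
light_top top [([0.61, 0.288, 0.025], 0.96)]
light_top scene [([0.627, 0.28, 0.015], 0.94)]
scanner top [([0.381, -0.257, 0.043], 0.59)]
scanner scene [([0.386, -0.27, 0.041], 0.81), ([0.21, -0.357, 0.038], 0.79), ([0.694, -0.058, -0.002], 0.65)]
window top [([0.609, 0.288, 0.029], 0.68), ([0.382, -0.257, 0.045], 0.
[... 2453 characters left out ...]
3706, 'cy': 206.28908566421902, 'R': array([[ 0.76863178,  0.63961766,  0.00971729],
       [ 0.53964857, -0.64019203, -0.5467482 ],
       [-0.34348887,  0.42549196, -0.8372407 ]]), 't': array([-0.39619531, -0.20288136,  1.59822552])}
wrist {'fx': 298.9446791808875, 'fy': 298.9446791808875, 'cx': 324.85627725128086, 'cy': 200.55348588457562, 'T_tool_cam': array([[-1.07181886e-04, -9.54208420e-01, -2.99142574e-01,
         8.26969192e-02],
       [ 9.99999731e-01,  1.14981679e-04, -7.25066782e-04,
         4.15017780e-05],
       [ 7.26260743e-04, -2.99142571e-01,  9.54208151e-01,
        -1.54306569e-01],
       [ 0.00000000e+00,  0.00000000e+00,  0.00000000e+00,
         1.00000000e+00]])}
```

View pics/top0.png

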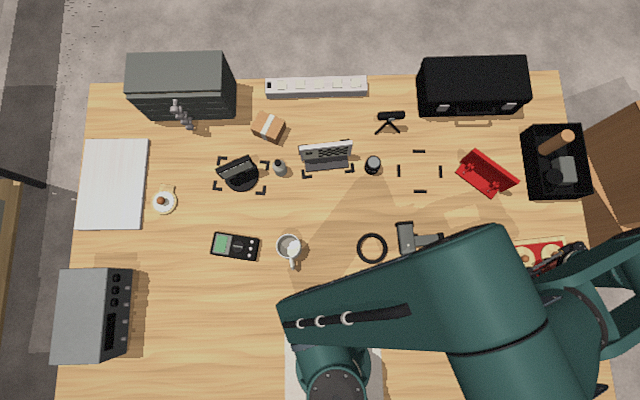

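View pics/scene0.png

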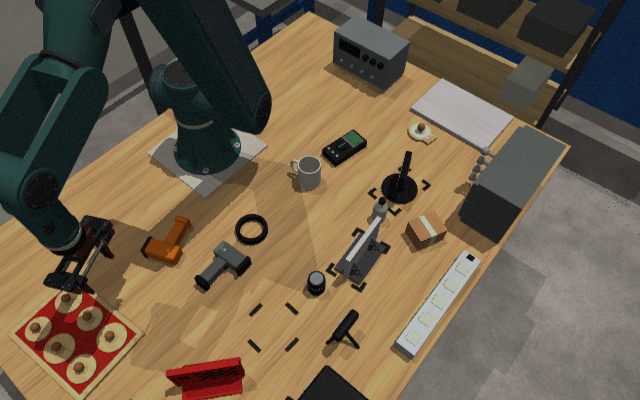

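The top view shows the board at about (325,155), the light at (240,172) inside station_next, and the lamp mark at (420,171). The lens is at (372,165), the bottle at (279,167) and the grey scanner at (410,238). The orange scanner shows only in the scene view, left of the grey one. Next I'll zoom in.

```bash
cat > h.py <<'E'
from station import arm
import numpy as np, cv2
from scipy.spatial.transform import Rotation as Rn
def cam(n,s=None):
    c=arm.get_calibration(n)
    if n=="wrist":
        s=s or arm.sense(); T=np.eye(4);T[:3,:3]=Rn.from_quat(s["tool_rot"]).as_matrix();T[:3,3]=s["ee_pos"]
        W=np.linalg.inv(T@c["T_tool_cam"]);c["R"]=W[:3,:3];c["t"]=W[:3,3]
    return c
def p2w(c,uv,z=0.):
    uv=np.atleast_2d(np.asarray(uv,float));d=np.c_[(uv[:,0]-c["cx"])/c["fx"],(uv[:,1]-c["cy"])/c["fy"],np.ones(len(uv))]@c["R"]
    o=-c["R"].T@c["t"];return o+d*((z-o[2])/d[:,2])[:,None]
def w2p(c,X):
    X=np.atleast_2d(X)@c["R"].T+c["t"];return np.c_[X[:,0]/X[:,2]*c["fx"]+c["cx"],X[:,1]/X[:,2]*c["fy"]+c["cy"]]
def ortho(img,c,x0,x1,y0,y1,z=0.,s=1000):
    # metric top view: up=+x, left=+y, s px/m
    g=np.array([[x1,y1],[x1,y0],[x0,y0],[x0,y1]]);src=w2p(c,np.c_[g,np.full(4,z)]).astype(np.float32)
    w,h=int((y1-y0)*s),int((x1-x0)*s)
    return cv2.warpPerspective(img,cv2.getPerspectiveTransform(src,np.float32([[0,0],[w,0],[w,h],[0,h]])),(w,h),flags=cv2.INTER_CUBIC)
def grid(o,x1,y1,s=1000):
    for i in range(0,o.shape[0],int(.1*s)):cv2.putText(o,f"{x1-i/s:.2f}",(0,i+10),0,.35,(0,0,255));cv2.line(o,(0,i),(6,i),(0,0,255))
    for j in range(0,o.shape[1],int(.1*s)):cv2.putText(o,f"{y1-j/s:.2f}",(j,o.shape[0]-3),0,.35,(255,0,0));cv2.line(o,(j,o.shape[0]),(j,o.shape[0]-6),(255,0,0))
    return o
def go(x,y,z,yaw=None,s=None):
    """needed shift in tool axes mm, turn deg; yaw = world direction (deg) of tool y (mod 180)"""
    s=s or arm.sense();R=Rn.from_quat(s["tool_rot"]).as_matrix()
    d=R.T@(np.array([x,y,z])-s["ee_pos"])*1e3
    cur=np.degrees(np.arctan2(R[1,1],R[0,1]))
    t=0 if yaw is None else -((yaw-cur+90)%180-90)
    print("t",round(s["t"],2),"pos",s["ee_pos"].round(4),"yaw_y",round(cur,2),"shift",d.round(1),"dist",np.linalg.norm(d).round(1),"turn",round(t,2),"j6",s["joint_positions"][5].round(2))
E
python3 - <<'E'
from h import *
im=arm.capture("top");o=ortho(im,cam("top"),.52,.78,-.40,.38,0)
cv2.imwrite("pics/o1.png",grid(o,.78,.38))
go(.5,-.1,.32)
E
```

```text
t 1.95 pos [ 0.2668 -0.5374  0.2307] yaw_y -63.6 shift [ 403.4 -288.1  -89.3] dist 503.7 turn 0 j6 -0.12
```

View pics/o1.png

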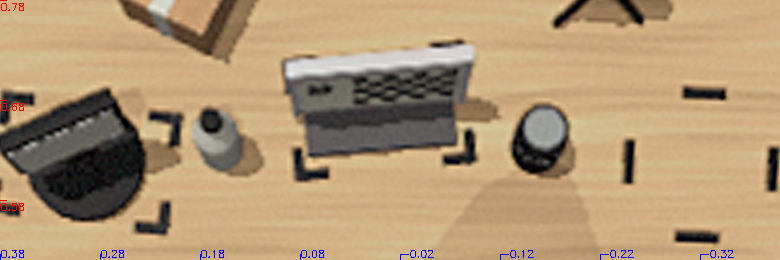

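The rectified view puts the lamp mark at about (0.615,-0.321). The light is turned by roughly 25° and the board by about -5°. Next I'll move out for sharper wrist views.

Call:
{"name": "jog_arm", "arguments": {"targets": [41, -29, -9, 0, 1, 41, -29, -9, 0, 1, 41, -29, -9, 0, 1, 41, -29, -9, 0, 1, 41, -29, -9, 0, 1]}}

```text
t: 2.58
ee_pos: [0.3865, -0.315, 0.2761]
tool_rot: [0.974, 0.228, 0.0, 0.0]
ft_force: [0.4, -0.1, 0.0]
finger_gap: 0.088
finger_force: 0.0
```

Call:
{"name": "jog_arm", "arguments": {"targets": [41, -29, -9, 0, 1, 41, -29, -9, 0, 1, 41, -29, -9, 0, 1, 41, -29, -9, 0, 1, 0, 0, 0, 0, 1]}}

```text
t: 3.2
ee_pos: [0.4828, -0.137, 0.3125]
tool_rot: [0.973, 0.231, 0.001, 0.0]
ft_force: [-0.6, -0.0, -0.3]
finger_gap: 0.0878
finger_force: 0.0
```

Run:
```python
from h import *
s=arm.sense();im=arm.capture("wrist");c=cam("wrist",s)
cv2.imwrite("raw_w1.png",im);np.savez("w1.npz",R=c["R"],t=c["t"])
o=ortho(im,c,.28,.85,-.40,.38,0);cv2.imwrite("pics/o2.png",grid(o,.85,.38))
print(p2w(c,[[0,0],[639,0],[639,399],[0,399]]).round(2))
go(.5,.12,.32)
```

```text
[[ 0.48  0.36  0.  ]
 [ 0.87 -0.42  0.  ]
 [ 0.33 -0.94  0.  ]
 [-0.26  0.24  0.  ]]
t 3.25 pos [ 0.4818 -0.1385  0.312 ] yaw_y -63.41 shift [ 132.  -223.    -8.2] dist 259.3 turn 0 j6 0.69
```

View pics/o2.png

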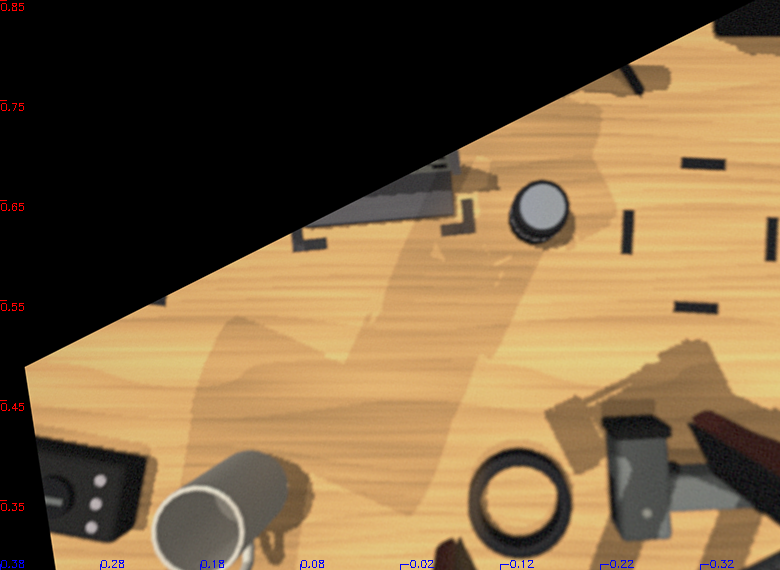

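```bash
cat >> h.py <<'E'
def rows(x,y,z,yaw,n,grip,s=None):
    """plan n equal world steps as rounded rows, from measured pose"""
    s=s or arm.sense();R=Rn.from_quat(s["tool_rot"]).as_matrix();p=s["ee_pos"].copy();P0=p.copy();tgt=np.array([x,y,z])
    cur=np.degrees(np.arctan2(R[1,1],R[0,1]));t=-((yaw-cur+90)%180-90) if yaw is not None else 0
    print("t",round(s["t"],2),"pos",p.round(4),"yaw_y",round(cur,2),"turn",round(t,2),"step mm",round(np.linalg.norm(tgt-p)/n*1e3,1),"j6",s["joint_positions"][5].round(2))
    done=0;out=[]
    for i in range(1,n+1):
        d=np.round(R.T@(P0+(tgt-P0)*i/n-p)*1e3);a=np.round(t*i/n-done,1)
        out.append([int(v) for v in d]+[float(a),grip]);p=p+R@d/1e3;done+=a;R=R@Rn.from_euler("z",a,degrees=True).as_matrix()
    for k in range(0,n,5):print([v for r in out[k:k+5] for v in r])
E
python3 -c "
from h import *
rows(.5,.12,.32,23,10,1)"
```

```text
t 3.25 pos [ 0.4818 -0.1385  0.312 ] yaw_y -63.41 turn -86.41 step mm 25.9 j6 0.69
[13, -22, -1, -8.6, 1, 17, -20, -1, -8.7, 1, 19, -18, 0, -8.6, 1, 21, -14, -1, -8.7, 1, 24, -11, -1, -8.6, 1]
[25, -7, -1, -8.6, 1, 26, -4, -1, -8.7, 1, 25, 1, -1, -8.6, 1, 26, 4, 0, -8.7, 1, 25, 9, -1, -8.6, 1]
```

Call:
{"name": "jog_arm", "arguments": {"targets": [13, -22, -1, -8.6, 1, 17, -20, -1, -8.7, 1, 19, -18, 0, -8.6, 1, 21, -14, -1, -8.7, 1, 24, -11, -1, -8.6, 1]}}

```text
t: 3.88
ee_pos: [0.4901, -0.0111, 0.3153]
tool_rot: [0.82, 0.572, -0.0, -0.0]
ft_force: [-0.1, -0.8, -0.0]
finger_gap: 0.0876
finger_force: 0.0
```

Call:
{"name": "jog_arm", "arguments": {"targets": [25, -7, -1, -8.6, 1, 26, -4, -1, -8.7, 1, 25, 1, -1, -8.6, 1, 26, 4, 0, -8.7, 1, 25, 9, -1, -8.6, 1]}}

```text
t: 4.5
ee_pos: [0.5005, 0.1185, 0.3193]
tool_rot: [0.552, 0.834, -0.001, -0.0]
ft_force: [0.5, 0.1, 0.2]
finger_gap: 0.0879
finger_force: 0.0
```

Call:
{"name": "jog_arm", "arguments": {"targets": [0, 0, 0, 0, 1]}}

```text
t: 4.62
ee_pos: [0.5007, 0.1192, 0.3193]
tool_rot: [0.553, 0.833, -0.0, -0.0]
ft_force: [-0.8, -1.1, 0.1]
finger_gap: 0.0879
finger_force: 0.0
```

Run:
```python
from h import *
s=arm.sense();im=arm.capture("wrist");c=cam("wrist",s)
cv2.imwrite("raw_w2.png",im);np.savez("w2.npz",**{k:c[k] for k in("R","t","fx","fy","cx","cy")})
a=grid(ortho(im,c,.53,.77,-.13,.38,0,1500),.77,.38,1500)
cv2.imwrite("pics/o3.png",a)
print(p2w(c,[[0,0],[639,0],[639,399],[0,399]]).round(2))
go(.6,.25,.32)
for l in["light_top","board_bar","label","panel_light"]:print(l,[(np.round(d["xyz"],3),round(d["score"],2)) for d in arm.boxes_of("wrist",l)])
```

```text
[[ 0.    0.15  0.  ]
 [ 0.81  0.49  0.  ]
 [ 1.3  -0.09  0.  ]
 [ 0.07 -0.61  0.  ]]
t 4.67 pos [0.5005 0.1184 0.3193] yaw_y 22.68 shift [ 83.1 142.5  -0.9] dist 164.9 turn 0 j6 -0.3
light_top [(array([0.606, 0.293, 0.087]), 0.71)]
board_bar [(array([0.667, 0.007, 0.012]), 0.81)]
label [(array([0.662, 0.005, 0.013]), 0.86), (array([0.605, 0.289, 0.089]), 0.46)]
panel_light [(array([0.605, 0.29 , 0.089]), 0.85)]
```

View pics/o3.png

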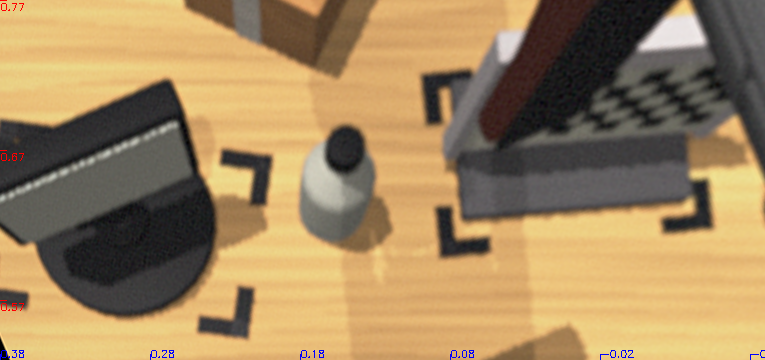

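The crop shows station_next's right-hand inner corners at about (235,318) and (254,170). The light's top-face right end is at (180,122)/(168,80). The station_now inner corners are at (455,237), (692,218) and (440,88).

Run:
```python
from h import *
c=cam("wrist");o=-c["R"].T@c["t"]
def at(u,v,z,x1=.77,y1=.38,s=1500):
    g=np.array([x1-v/s,y1-u/s,0]);return o+(g-o)*(o[2]-z)/o[2]
f0,f1,b1=at(0,203,.136),at(180,122,.136),at(168,80,.136)
e=f0-f1;yaw=np.degrees(np.arctan2(-e[0],e[1]));print(f1,b1,np.linalg.norm(f1-b1),"yaw",yaw)
u=e/np.linalg.norm(e);ctr=(f1+b1)/2+u*.057;print("centre",ctr)
print("base",at(125,225,.014))
rows(ctr[0],ctr[1],.32,yaw,3,1)
```

```text
[0.62559361 0.24120101 0.136     ] [0.64555715 0.24690487 0.136     ] 0.020762390867118986 yaw 24.227745317954145
centre [0.61218459 0.29603246 0.136     ]
base [0.615536   0.29364813 0.014     ]
t 4.88 pos [0.5006 0.1182 0.3196] yaw_y 22.65 turn -1.58 step mm 70.0 j6 -0.3
[40, 57, 0, -0.5, 1, 40, 58, 0, -0.6, 1, 40, 58, -1, -0.5, 1]
```

Call:
{"name": "jog_arm", "arguments": {"targets": [30, 44, 0, -0.5, 1, 30, 44, 0, -0.5, 1, 30, 43, 0, -0.5, 1, 31, 43, 0, 0, 1, 0, 0, 0, 0, 1], "squeeze": 30}}

```text
t: 5.5
ee_pos: [0.6132, 0.3018, 0.3184]
tool_rot: [0.542, 0.84, 0.0, -0.0]
ft_force: [0.1, -1.0, -0.4]
finger_gap: 0.0877
finger_force: 0.0
```

Run:
```python
from h import *
rows(.6135,.2955,.116,24,5,1)
```

```text
t 5.5 pos [0.6132 0.3018 0.3184] yaw_y 24.35 turn 0.35 step mm 40.5 j6 -0.07
[-1, 0, 40, 0.1, 1, -1, -1, 41, 0.0, 1, -2, 0, 40, 0.1, 1, -1, -1, 41, 0.1, 1, -1, 0, 40, 0.1, 1]
```

Call:
{"name": "jog_arm", "arguments": {"targets": [-1, 0, 40, 0, 1, -1, -1, 41, 0, 1, -2, 0, 40, 0, 1, -1, -1, 41, 0, 1, -1, 0, 40, 0, 1]}}

```text
t: 6.12
ee_pos: [0.612, 0.2915, 0.1169]
tool_rot: [0.543, 0.84, -0.0, 0.0]
ft_force: [-0.3, 0.0, -0.2]
finger_gap: 0.088
finger_force: 0.0
```

Call:
{"name": "jog_arm", "arguments": {"targets": [0, 0, 0, 0, 0.1, 0, 0, 0, 0, 0.1, 0, 0, 0, 0, 0.1, 0, 0, 0, 0, 0.1, 0, 0, 0, 0, 0.1], "squeeze": 30}}

```text
t: 6.75
ee_pos: [0.6128, 0.2938, 0.1186]
tool_rot: [0.542, 0.84, 0.001, 0.0]
ft_force: [-0.9, 1.1, -0.4]
finger_gap: 0.0419
finger_force: 0.0
```

Run:
```python
from h import *
p=arm.sense()["ee_pos"]
rows(.51,.20,p[2],None,10,0.1)
```

```text
t 6.75 pos [0.6128 0.2938 0.1186] yaw_y 24.31 turn 0 step mm 13.9 j6 -0.08
[-4, -13, 0, 0.0, 0.1, -5, -13, 0, 0.0, 0.1, -4, -14, 0, 0.0, 0.1, -4, -13, 0, 0.0, 0.1, -5, -13, 0, 0.0, 0.1]
[-4, -13, 0, 0.0, 0.1, -4, -14, 0, 0.0, 0.1, -5, -13, 0, 0.0, 0.1, -4, -13, 0, 0.0, 0.1, -4, -13, 0, 0.0, 0.1]
```

Call:
{"name": "jog_arm", "arguments": {"targets": [0, 0, 0, 0, 0, 0, 0, 0, 0, 0, 0, 0, 0, 0, 0, 0, 0, 0, 0, 0]}}

```text
t: 7.25
ee_pos: [0.6129, 0.2939, 0.118]
tool_rot: [0.542, 0.84, 0.001, 0.0]
ft_force: [1.2, 1.6, 1.3]
finger_gap: 0.0198
finger_force: 30.0
```

Call:
{"name": "jog_arm", "arguments": {"targets": [-2, -7, 0, 0, 0, -4, -13, 0, 0, 0, -5, -14, 0, 0, 0, -4, -14, 0, 0, 0, -5, -14, 0, 0, 0]}}

```text
t: 7.88
ee_pos: [0.5633, 0.2491, 0.1179]
tool_rot: [0.543, 0.84, 0.0, 0.0]
ft_force: [3.5, 3.3, 5.9]
finger_gap: 0.0196
finger_force: 30.0
```

Call:
{"name": "jog_arm", "arguments": {"targets": [-5, -14, 0, 0, 0, -4, -14, 0, 0, 0, -5, -14, 0, 0, 0, -4, -14, 0, 0, 0, -5, -13, 0, 0, 0]}}

```text
t: 8.5
ee_pos: [0.5102, 0.2001, 0.1179]
tool_rot: [0.542, 0.84, 0.0, 0.0]
ft_force: [1.5, 3.2, 3.8]
finger_gap: 0.0196
finger_force: 30.0
```

Run:
```python
from h import *
s=arm.sense();print(s["ft_force"],s["finger_gap"])
rows(.51,-.17,s["ee_pos"][2],None,20,0)
```

```text
[1.46067029 3.21985914 3.75884052] 0.019618649516434092
t 8.5 pos [0.5102 0.2001 0.1179] yaw_y 24.3 turn 0 step mm 18.5 j6 -0.18
[-17, -8, 0, 0.0, 0, -17, -7, 0, 0.0, 0, -17, -8, 0, 0.0, 0, -16, -7, 0, 0.0, 0, -17, -8, 0, 0.0, 0]
[-17, -8, 0, 0.0, 0, -17, -7, 0, 0.0, 0, -17, -8, 0, 0.0, 0, -17, -8, 0, 0.0, 0, -17, -7, 0, 0.0, 0]
[-16, -8, 0, 0.0, 0, -17, -7, 0, 0.0, 0, -17, -8, 0, 0.0, 0, -17, -8, 0, 0.0, 0, -17, -7, 0, 0.0, 0]
[-17, -8, 0, 0.0, 0, -17, -8, 0, 0.0, 0, -16, -7, 0, 0.0, 0, -17, -8, 0, 0.0, 0, -17, -7, 0, 0.0, 0]
```

Call:
{"name": "jog_arm", "arguments": {"targets": [-17, -8, 0, 0, 0, -17, -7, 0, 0, 0, -17, -8, 0, 0, 0, -16, -7, 0, 0, 0, -17, -8, 0, 0, 0]}}

```text
t: 9.12
ee_pos: [0.5095, 0.1083, 0.1179]
tool_rot: [0.542, 0.84, 0.0, -0.001]
ft_force: [-0.2, 5.3, 9.4]
finger_gap: 0.0199
finger_force: 30.0
```

Call:
{"name": "jog_arm", "arguments": {"targets": [-17, -8, 0, 0, 0, -17, -7, 0, 0, 0, -17, -8, 0, 0, 0, -17, -8, 0, 0, 0, -17, -7, 0, 0, 0]}}

```text
t: 9.75
ee_pos: [0.5095, 0.0155, 0.1179]
tool_rot: [0.543, 0.84, 0.0, -0.001]
ft_force: [0.1, 5.4, 10.0]
finger_gap: 0.0199
finger_force: 30.0
```

Call:
{"name": "jog_arm", "arguments": {"targets": [-16, -8, 0, 0, 0, -17, -7, 0, 0, 0, -17, -8, 0, 0, 0, -17, -8, 0, 0, 0, -17, -7, 0, 0, 0]}}

```text
t: 10.38
ee_pos: [0.5093, -0.0763, 0.118]
tool_rot: [0.543, 0.84, 0.001, -0.001]
ft_force: [-0.4, 6.8, 11.0]
finger_gap: 0.0196
finger_force: 30.0
```

Call:
{"name": "jog_arm", "arguments": {"targets": [-17, -8, 0, 0, 0, -17, -8, 0, 0, 0, -16, -7, 0, 0, 0, -17, -8, 0, 0, 0, -17, -7, 0, 0, 0]}}

```text
t: 11.0
ee_pos: [0.509, -0.168, 0.118]
tool_rot: [0.543, 0.84, 0.001, -0.002]
ft_force: [-0.4, 5.8, 12.6]
finger_gap: 0.0199
finger_force: 30.0
```

Run:
```python
from h import *
s=arm.sense();print(s["ft_force"],s["finger_gap"])
# offset of base centre vs TCP unknown (~2mm); take TCP as centre line
rows(.615,-.320,s["ee_pos"][2],None,10,0)
```

```text
[-0.35713556  5.78546506 12.59520193] 0.019853644878710316
t 11.0 pos [ 0.509 -0.168  0.118] yaw_y 24.28 turn 0 step mm 18.5 j6 -0.87
[-18, 3, 0, 0.0, 0, -18, 4, 0, 0.0, 0, -19, 3, 0, 0.0, 0, -18, 4, 0, 0.0, 0, -18, 3, 0, 0.0, 0]
[-18, 3, 0, 0.0, 0, -19, 4, -1, 0.0, 0, -18, 3, 0, 0.0, 0, -18, 4, 0, 0.0, 0, -18, 3, 0, 0.0, 0]
```

Call:
{"name": "jog_arm", "arguments": {"targets": [-18, 3, -0.3, 0, 0, -18, 4, -0.3, 0, 0, -19, 3, 0, 0, 0, -18, 4, -0.2, 0, 0, -18, 3, 0, 0, 0]}}

```text
t: 11.62
ee_pos: [0.5609, -0.2436, 0.1181]
tool_rot: [0.542, 0.84, 0.0, -0.003]
ft_force: [-3.5, 5.1, 11.6]
finger_gap: 0.0201
finger_force: 30.0
```

Call:
{"name": "jog_arm", "arguments": {"targets": [-18, 3, 0, 0, 0, -18, 4, -0.2, 0, 0, -18, 3, 0, 0, 0, -16, 4, 0, 0, 0, -10, 2, 0, 0, 0]}}

```text
t: 12.25
ee_pos: [0.6087, -0.3103, 0.1182]
tool_rot: [0.542, 0.84, 0.0, -0.003]
ft_force: [-3.2, 4.3, 10.1]
finger_gap: 0.0197
finger_force: 30.0
```

Call:
{"name": "jog_arm", "arguments": {"targets": [-7, 1, 0, 0, 0, 0, 0, 0, 0, 0]}}

```text
t: 12.5
ee_pos: [0.6128, -0.3169, 0.118]
tool_rot: [0.542, 0.84, -0.0, -0.002]
ft_force: [-0.4, 0.6, 4.5]
finger_gap: 0.0198
finger_force: 30.0
```

Run:
```python
from h import *
s=arm.sense();print(s["ft_force"],s["finger_gap"]);go(.615,-.32,.118)
im=arm.capture("top");o1=ortho(im,cam("top"),.50,.72,-.42,-.22,0,1800)
im=arm.capture("scene");o2=ortho(im,cam("scene"),.50,.72,-.42,-.22,0,1800)
cv2.imwrite("pics/o4.png",np.hstack([grid(o1,.72,-.22,1800),grid(o2,.72,-.22,1800)]))
```

```text
[-0.41025273  0.64261633  4.50247857] 0.019773975904194455
t 12.5 pos [ 0.6128 -0.3169  0.118 ] yaw_y 24.3 shift [-3.7  0.7 -0. ] dist 3.8 turn 0 j6 -1.0
```

View pics/o4.png

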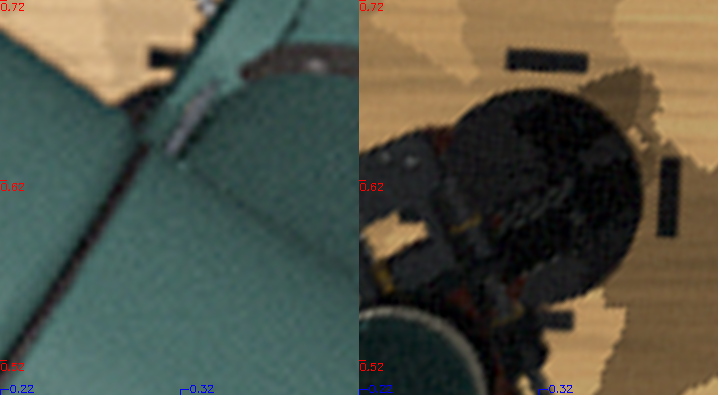

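The scene view puts the light's base, parallax corrected, at (0.615,-0.320). That is concentric with the strips to within 1 mm, so I'll release and lift.

Call:
{"name": "jog_arm", "arguments": {"targets": [0, 0, 0, 0, 0.6, 0, 0, 0, 0, 0.6, 0, 0, 0, 0, 0.6, 0, 0, -20, 0, 0.6, 0, 0, -50, 0, 0.6]}}

```text
t: 13.22
ee_pos: [0.6135, -0.3164, 0.1877]
tool_rot: [0.542, 0.84, 0.0, -0.003]
ft_force: [0.2, -0.1, 0.2]
finger_gap: 0.0526
finger_force: 0.0
```

Call:
{"name": "jog_arm", "arguments": {"targets": [0, 0, -60, 0, 0.6, 0, 0, -60, 0, 0.6]}}

```text
t: 13.48
ee_pos: [0.615, -0.3173, 0.3121]
tool_rot: [0.542, 0.84, 0.0, 0.001]
ft_force: [0.2, 0.2, 0.1]
finger_gap: 0.0528
finger_force: 0.0
```

Run:
```python
from h import *
rows(.44,.2,.33,5,10,.6)
```

```text
t 13.47 pos [ 0.615  -0.3173  0.3121] yaw_y 24.3 turn 19.3 step mm 54.6 j6 -1.0
[54, 5, -2, 1.9, 0.6, 55, 4, -2, 2.0, 0.6, 54, 2, -2, 1.9, 0.6, 55, -1, -1, 1.9, 0.6, 55, -2, -2, 2.0, 0.6]
[54, -4, -2, 1.9, 0.6, 54, -5, -2, 1.9, 0.6, 55, -8, -2, 1.9, 0.6, 53, -9, -2, 2.0, 0.6, 54, -11, -1, 1.9, 0.6]
```

Call:
{"name": "jog_arm", "arguments": {"targets": [54, 5, -2, 1.9, 0.6, 55, 4, -2, 2, 0.6, 54, 2, -2, 1.9, 0.6, 55, -1, -1, 1.9, 0.6, 55, -2, -2, 2, 0.6]}}

```text
t: 14.1
ee_pos: [0.5265, -0.057, 0.3193]
tool_rot: [0.612, 0.791, 0.0, 0.001]
ft_force: [0.3, 1.0, 0.8]
finger_gap: 0.0525
finger_force: 0.0
```

Call:
{"name": "jog_arm", "arguments": {"targets": [54, -4, -2, 1.9, 0.6, 54, -5, -2, 1.9, 0.6, 55, -8, -2, 1.9, 0.6, 53, -9, -2, 2, 0.6, 54, -11, -1, 1.9, 0.6]}}

```text
t: 14.72
ee_pos: [0.4398, 0.2017, 0.3285]
tool_rot: [0.676, 0.737, 0.001, 0.001]
ft_force: [0.6, 0.2, -0.0]
finger_gap: 0.0526
finger_force: 0.0
```

Call:
{"name": "jog_arm", "arguments": {"targets": [0, 0, 0, 0, 0.6, 0, 0, 0, 0, 0.6]}}

```text
t: 14.98
ee_pos: [0.4405, 0.1999, 0.3276]
tool_rot: [0.675, 0.738, 0.0, 0.001]
ft_force: [0.2, -0.3, -0.4]
finger_gap: 0.053
finger_force: 0.0
```

Run:
```python
from h import *
s=arm.sense();im=arm.capture("wrist");c=cam("wrist",s);go(.44,.2,.33)
cv2.imwrite("raw_w3.png",im);print(s["ee_pos"],"cam",-c["R"].T@c["t"])
a=grid(ortho(im,c,.54,.73,-.12,.40,0,1500),.73,.40,1500)
b=grid(ortho(im,c,.60,.74,-.12,.14,.130,2000),.74,.14,2000)
b=cv2.copyMakeBorder(b,0,0,0,780-b.shape[1],0)
cv2.imwrite("pics/o5.png",np.vstack([a,b]))
```

```text
t 15.03 pos [0.4407 0.1993 0.3274] yaw_y 5.0 shift [ 0.7 -0.7 -2.6] dist 2.8 turn 0 j6 0.2
[0.44050352 0.19985246 0.32762454] cam [0.43306932 0.28217243 0.48189913]
```

View pics/o5.png

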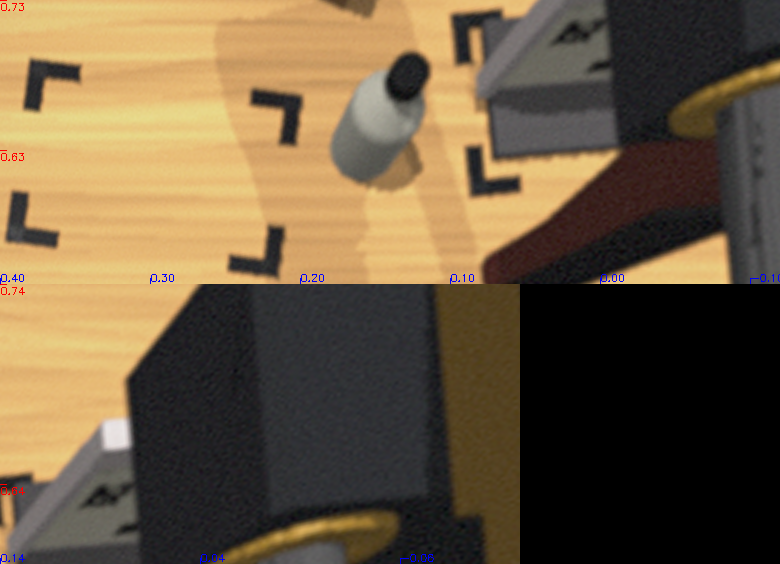

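All four station_next corners are visible, at about (42,77), (290,105), (15,235) and (275,260). The left end of the board's bar is at (0.665,0.088), with yaw about 4.8°.

Run:
```python
from h import *
c=cam("wrist");im=cv2.imread("raw_w3.png")
def fit(x0,x1,y0,y1,s=4000):
    o=ortho(im,c,x0,x1,y0,y1,0.001,s);m=(o.max(2)<85).astype(np.uint8)
    n,l,st,ct=cv2.connectedComponentsWithStats(m)
    for i in range(1,n):
        if st[i,4]>s*s*1e-4: print("area mm2",round(st[i,4]/s/s*1e6),"cen",(x1-ct[i,1]/s).round(4),(y1-ct[i,0]/s).round(4),"bbox mm",(st[i,2:4]/s*1e3).round(1))
fit(.54,.71,.19,.40);print();fit(.59,.73,.06,.10)
rows(.670,.002,.25,4.8,5,.6)
```

```text
area mm2 499 cen 0.6768 0.3688 bbox mm [35.8 32.8]
area mm2 477 cen 0.6556 0.2115 bbox mm [32.2 35.8]
area mm2 480 cen 0.58 0.382 bbox mm [33.  35.2]
area mm2 467 cen 0.5584 0.2244 bbox mm [35.2 32.2]

area mm2 645 cen 0.7078 0.0816 bbox mm [37.5 34. ]
area mm2 312 cen 0.6527 0.0677 bbox mm [15.2 47.8]
area mm2 389 cen 0.6116 0.0777 bbox mm [28.  31.2]
t 15.03 pos [0.4407 0.1993 0.3274] yaw_y 5.0 turn 0.2 step mm 62.4 j6 0.2
[-43, 42, 16, 0.0, 0.6, -44, 42, 15, 0.1, 0.6, -43, 43, 16, 0.0, 0.6, -43, 42, 15, 0.1, 0.6, -43, 42, 16, -0.0, 0.6]
```

Call:
{"name": "jog_arm", "arguments": {"targets": [-36, 35, 12, 0, 0.6, -36, 35, 13, 0, 0.6, -36, 35, 13, 0, 0.6, -36, 35, 13, 0.2, 0.6, -36, 35, 13, 0, 0.6]}}

```text
t: 15.65
ee_pos: [0.6315, 0.0323, 0.2624]
tool_rot: [0.678, 0.735, -0.0, 0.0]
ft_force: [0.3, -0.1, -0.1]
finger_gap: 0.0523
finger_force: 0.0
```

Call:
{"name": "jog_arm", "arguments": {"targets": [-36, 36, 14, 0, 0.6, 0, 0, 0, 0, 0.6]}}

```text
t: 15.9
ee_pos: [0.6707, -0.002, 0.2466]
tool_rot: [0.679, 0.734, -0.001, -0.0]
ft_force: [-0.4, 1.0, -0.3]
finger_gap: 0.0526
finger_force: 0.0
```

Run:
```python
from h import *
rows(.670,.002,.111,4.8,4,.6)
```

```text
t 15.9 pos [ 0.6707 -0.002   0.2466] yaw_y 4.48 turn -0.32 step mm 33.9 j6 -0.18
[1, 0, 34, -0.1, 0.6, 1, 0, 34, -0.1, 0.6, 1, 0, 34, -0.0, 0.6, 1, 0, 34, -0.1, 0.6]
```

Call:
{"name": "jog_arm", "arguments": {"targets": [1, 0, 34, -0.3, 0.6, 1, 0, 34, 0, 0.6, 1, 0, 34, 0, 0.6, 1, 0, 33, 0, 0.6, 0, 0, 0, 0, 0], "squeeze": 30}}

```text
t: 16.52
ee_pos: [0.6659, 0.0067, 0.1116]
tool_rot: [0.675, 0.738, -0.002, -0.002]
ft_force: [-0.5, 0.3, 0.1]
finger_gap: 0.0457
finger_force: 0.0
```

Call:
{"name": "jog_arm", "arguments": {"targets": [0, 0, 0, 0, 0, 0, 0, 0, 0, 0, 0, 0, 0, 0, 0, 0, 0, 0, 0, 0, 0, 0, 0, 0, 0]}}

```text
t: 17.15
ee_pos: [0.6704, 0.007, 0.1151]
tool_rot: [0.675, 0.738, 0.001, 0.001]
ft_force: [2.8, 0.5, 7.6]
finger_gap: 0.015
finger_force: 30.0
```

Run:
```python
from h import *
s=arm.sense();print(s["ft_force"],s["finger_gap"],s["finger_force"],s["torque"])
z=s["ee_pos"][2]
rows(.50,.05,z,4.8,10,0)
```

```text
[2.78355415 0.50266448 7.60048351] 0.015037948766496922 29.999449253082275 [-0.01045291 -0.32125169  0.06010279]
t 17.15 pos [0.6704 0.007  0.1151] yaw_y 5.11 turn 0.31 step mm 17.6 j6 -0.18
[6, -17, 0, 0.0, 0, 6, -16, 0, 0.1, 0, 5, -17, 0, -0.0, 0, 6, -16, 0, 0.0, 0, 6, -17, 0, 0.1, 0]
[6, -17, 0, -0.0, 0, 5, -16, 0, 0.0, 0, 6, -17, 0, 0.0, 0, 6, -16, -1, 0.1, 0, 6, -17, 0, 0.0, 0]
```

Call:
{"name": "jog_arm", "arguments": {"targets": [3, -8, 0, 0, 0, 6, -16, 0, 0.3, 0, 5, -17, 0, 0, 0, 6, -17, 0, 0, 0, 6, -17, 0, 0, 0]}}

```text
t: 17.77
ee_pos: [0.5939, 0.0263, 0.1153]
tool_rot: [0.677, 0.736, 0.002, 0.002]
ft_force: [4.6, -0.4, 6.2]
finger_gap: 0.0145
finger_force: 30.0
```

Call:
{"name": "jog_arm", "arguments": {"targets": [6, -17, 0, 0, 0, 5, -17, 0, 0, 0, 6, -17, 0, 0, 0, 6, -16, 0, 0, 0, 6, -17, 0, 0, 0]}}

```text
t: 18.4
ee_pos: [0.5083, 0.0482, 0.1153]
tool_rot: [0.677, 0.736, 0.002, 0.003]
ft_force: [5.3, -1.9, 8.3]
finger_gap: 0.0146
finger_force: 30.0
```

Run:
```python
from h import *
s=arm.sense();print(s["ft_force"],s["finger_gap"],s["finger_force"],s["torque"])
z=s["ee_pos"][2]
rows(.50,.302,z,-7.7,15,0)
```

```text
[ 5.30193201 -1.93570175  8.33793758] 0.01460703512912059 30.00027447938919 [-0.19023556 -0.85934528  0.00579191]
t 18.4 pos [0.5083 0.0482 0.1153] yaw_y 4.81 turn 12.51 step mm 16.9 j6 -0.12
[17, 1, 0, 0.8, 0, 17, 1, 0, 0.9, 0, 17, 0, 0, 0.8, 0, 17, 0, 0, 0.8, 0, 17, 0, 0, 0.9, 0]
[17, 0, 0, 0.8, 0, 16, -1, 0, 0.8, 0, 17, -1, 0, 0.9, 0, 17, -1, 0, 0.8, 0, 17, -1, 0, 0.8, 0]
[17, -2, 0, 0.9, 0, 17, -2, 0, 0.8, 0, 17, -2, 0, 0.8, 0, 16, -2, 0, 0.9, 0, 17, -3, 0, 0.8, 0]
```

Call:
{"name": "jog_arm", "arguments": {"targets": [17, 0, 0, 0.8, 0, 17, 0, 0, 0.9, 0, 17, 0, 0, 0.8, 0, 17, 0, 0, 0.8, 0, 17, 0, 0, 0.9, 0]}}

```text
t: 19.02
ee_pos: [0.5015, 0.1326, 0.1148]
tool_rot: [0.703, 0.711, -0.0, 0.001]
ft_force: [0.2, -6.1, 11.1]
finger_gap: 0.015
finger_force: 30.0
```

Call:
{"name": "jog_arm", "arguments": {"targets": [17, 0, 0, 0.8, 0, 16, -1, 0, 0.8, 0, 17, -1, 0, 0.9, 0, 17, -1, 0, 0.8, 0, 17, -1, 0, 0.8, 0]}}

```text
t: 19.65
ee_pos: [0.4988, 0.2166, 0.1148]
tool_rot: [0.728, 0.685, -0.0, 0.001]
ft_force: [0.7, -6.0, 12.4]
finger_gap: 0.0149
finger_force: 30.0
```

Call:
{"name": "jog_arm", "arguments": {"targets": [17, -1, 0, 0.9, 0, 17, -1, 0, 0.8, 0, 17, -2, 0, 0.8, 0, 16, -2, 0, 0.9, 0, 17, -2, 0, 0.8, 0]}}

```text
t: 20.27
ee_pos: [0.4982, 0.3007, 0.1148]
tool_rot: [0.753, 0.658, -0.001, 0.001]
ft_force: [-0.5, -5.6, 11.7]
finger_gap: 0.0147
finger_force: 30.0
```

Run:
```python
from h import *
s=arm.sense();print(s["ft_force"],s["finger_gap"],s["finger_force"],s["torque"])
z=s["ee_pos"][2]
rows(.6182,.3015,z,-7.7,8,0)
```

```text
[-0.51410809 -5.57122036 11.69155037] 0.014742921827395986 30.002304017543793 [-0.99266522  0.01308302  0.06838466]
t 20.27 pos [0.4982 0.3007 0.1148] yaw_y -7.68 turn 0.02 step mm 15.0 j6 0.56
[2, 15, 0, 0.0, 0, 2, 15, 0, 0.0, 0, 2, 15, 0, 0.0, 0, 2, 14, 0, 0.0, 0, 2, 15, 0, 0.0, 0]
[3, 15, 0, 0.0, 0, 2, 15, 0, 0.0, 0, 2, 15, 0, 0.0, 0]
```

Call:
{"name": "jog_arm", "arguments": {"targets": [2, 12, -0.3, 0, 0, 2, 15, -0.3, 0, 0, 2, 15, 0, 0, 0, 2, 15, 0, 0, 0, 2, 15, 0, 0, 0]}}

```text
t: 20.9
ee_pos: [0.5686, 0.3018, 0.1149]
tool_rot: [0.753, 0.658, -0.002, -0.001]
ft_force: [-7.5, -0.3, 18.2]
finger_gap: 0.0146
finger_force: 30.0
```

Call:
{"name": "jog_arm", "arguments": {"targets": [3, 15, 0, 0, 0, 2, 15, 0, 0, 0, 2, 12, 0, 0, 0, 0, 5, 0, 0, 0, 0, 0, 0, 0, 0]}}

```text
t: 21.52
ee_pos: [0.6174, 0.3027, 0.1149]
tool_rot: [0.753, 0.658, -0.001, -0.001]
ft_force: [-1.7, 0.4, 6.7]
finger_gap: 0.0147
finger_force: 30.0
```

Run:
```python
from h import *
s=arm.sense();print(s["ft_force"],s["finger_gap"],s["torque"]);go(.6182,.3015,.115,-7.7)
L=[]
for n in("top","scene"):
    c=cam(n);im=arm.capture(n);cv2.imwrite(f"raw_{n}6.png",im)
    L.append(grid(ortho(im,c,.53,.71,.19,.41,0,1800),.71,.41,1800))
cv2.imwrite("pics/o6.png",np.hstack(L))
```

```text
[-1.71859542  0.40503099  6.67060395] 0.014719095298841692 [-0.02500933  0.18774337 -0.07915072]
t 21.52 pos [0.6174 0.3027 0.1149] yaw_y -7.7 shift [-1.   1.  -0.1] dist 1.4 turn -0.0 j6 0.49
```

View pics/o6.png

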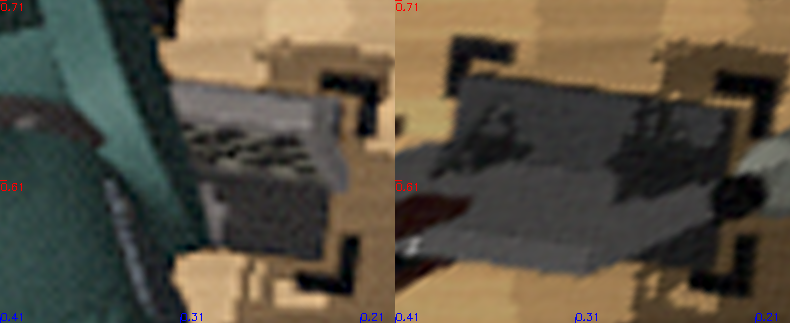

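The top and scene views agree to about 1 mm: the base's near-right corner at (322,260) lies inside its tape corner, and the far edge runs (463,78) to (733,108). I'll nudge +0.6 mm in x and release.

Call:
{"name": "jog_arm", "arguments": {"targets": [0, 0.6, 0, 0, 0, 0, 0, 0, 0, 0, 0, 0, 0, 0, 0.7, 0, 0, 0, 0, 0.7, 0, 0, 0, 0, 0.7]}}

```text
t: 22.25
ee_pos: [0.6186, 0.3024, 0.1138]
tool_rot: [0.753, 0.658, -0.0, -0.0]
ft_force: [0.9, 0.3, -1.2]
finger_gap: 0.0417
finger_force: 0.0
```

Call:
{"name": "jog_arm", "arguments": {"targets": [0, 0, -20, 0, 0.7, 0, 0, -50, 0, 0.7, 0, 0, -60, 0, 0.7, -10, -40, -40, 0, 0.7, -30, -50, 0, 0, 0.7]}}

```text
t: 22.88
ee_pos: [0.527, 0.2764, 0.2899]
tool_rot: [0.753, 0.658, 0.005, 0.002]
ft_force: [-0.2, -0.1, 0.1]
finger_gap: 0.0612
finger_force: 0.0
```

Run:
```python
from h import *
rows(.36,.02,.36,-7.7,7,.7)
```

```text
t 22.88 pos [0.527  0.2764 0.2899] yaw_y -7.67 turn 0.03 step mm 44.8 j6 0.5
[-39, -19, -10, 0.0, 0.7, -40, -18, -11, 0.0, 0.7, -39, -19, -10, 0.0, 0.7, -40, -19, -11, 0.0, 0.7, -39, -18, -10, 0.0, 0.7]
[-40, -19, -10, 0.0, 0.7, -39, -19, -11, 0.0, 0.7]
```

Call:
{"name": "jog_arm", "arguments": {"targets": [0, 0, 0, 0, 0.7, 0, 0, 0, 0, 0.7]}}

```text
t: 23.12
ee_pos: [0.5252, 0.2753, 0.2858]
tool_rot: [0.753, 0.658, 0.001, 0.0]
ft_force: [0.5, 0.4, -0.2]
finger_gap: 0.0615
finger_force: 0.0
```

Run:
```python
from h import *
s=arm.sense();im=arm.capture("wrist");c=cam("wrist",s);print(s["ee_pos"],"cam",-c["R"].T@c["t"])
cv2.imwrite("raw_w7.png",im);np.savez("w7.npz",R=c["R"],t=c["t"])
a=ortho(im,c,.53,.71,.19,.41,0.001,2500)
def put(z,hx,hy,col,sh=(0,0)):
    C=np.array([.6177,.2967]);y=np.radians(-7.7);Rm=np.array([[np.cos(y),-np.sin(y)],[np.sin(y),np.cos(y)]])
    P=np.array([[hx,hy],[hx,-hy],[-hx,-hy],[-hx,hy]])@Rm.T+C
    o=-c["R"].T@c["t"];W=np.c_[P,np.full(4,z)];G=o+(W-o)*((o[2]-.001)/(o[2]-z))
    cv2.polylines(a,[np.int32(np.c_[(.41-G[:,1])*2500*16,(.71-G[:,0])*2500*16])],True,col,1,cv2.LINE_AA,4)
put(.001,.05,.08,(0,255,0));put(.013,.045,.075,(0,0,255))
it=arm.capture("top");isc=arm.capture("scene");cv2.imwrite("raw_t7.png",it);cv2.imwrite("raw_s7.png",isc)
L=[grid(ortho(i,cam(n),.30,.50,-.36,-.16,0.0,1200),.5,-.16,1200) for n,i in(("top",it),("scene",isc))]
L.append(a[:0])
b=np.zeros((600,800,3),np.uint8)
a=cv2.resize(a,None,fx=.63,fy=.63*1,interpolation=cv2.INTER_AREA) if 0 else a
H=np.hstack(L[:2]);
big=np.zeros((600,800,3),np.uint8);big[:a.shape[0]-0,:a.shape[1]]=a[:600]
# scanner crops small at bottom: rows 450..600 too small -> place right
r=cv2.resize(H,(576,288)) 
big=np.zeros((450+0,550,3),np.uint8)+a
cv2.imwrite("pics/o7.png",np.vstack([cv2.resize(a,(378,309),interpolation=cv2.INTER_AREA) if 0 else a[:, :][40:350], cv2.resize(H,(550,275))]))
for n in("top","scene"):
  for l in("scanner","window"):print(n,l,[(np.round(d["xyz"],3),round(d["score"],2)) for d in arm.boxes_of(n,l)])
print("label",[(np.round(d["xyz"],3),round(d["score"],2)) for d in arm.boxes_of("wrist","label")])
```

```text
[0.5251988  0.27526748 0.28580573] cam [0.53596639 0.35696308 0.44022824]Traceback (most recent call last):
  File "<stdin>", line 20, in <module>
ValueError: operands could not be broadcast together with shapes (450,550,3) (449,549,3)
```

Run:
```python
from h import *
s=arm.sense();c=cam("wrist",s);im=cv2.imread("raw_w7.png");w=np.load("w7.npz");c["R"],c["t"]=w["R"],w["t"]
a=ortho(im,c,.53,.71,.19,.41,0.001,2500);o=-c["R"].T@c["t"]
def put(z,hx,hy,col):
    y=np.radians(-7.7);Rm=np.array([[np.cos(y),-np.sin(y)],[np.sin(y),np.cos(y)]])
    W=np.c_[np.array([[hx,hy],[hx,-hy],[-hx,-hy],[-hx,hy]])@Rm.T+[.6177,.2967],np.full(4,z)];G=o+(W-o)*((o[2]-.001)/(o[2]-z))
    cv2.polylines(a,[np.int32(np.c_[(.41-G[:,1])*2500*16,(.71-G[:,0])*2500*16])],True,col,1,cv2.LINE_AA,4)
put(.001,.05,.08,(0,255,0));put(.013,.045,.075,(0,0,255))
H=np.hstack([grid(ortho(cv2.imread(f),cam(n),.34,.47,-.36,-.18,0.0,2100),.47,-.18,2100) for n,f in(("top","raw_t7.png"),("scene","raw_s7.png"))])
b=np.zeros((600,800,3),np.uint8);h=cv2.resize(H,(800,int(H.shape[0]*800/H.shape[1])));A=cv2.resize(a,None,fx=.56,fy=.56) if 0 else a
k=600-h.shape[0];A=cv2.resize(a,(int(549*k/449),k),interpolation=cv2.INTER_AREA);b[:k,:A.shape[1]]=A;b[k:]=h
cv2.imwrite("pics/o7.png",b);print("k",k,A.shape,h.shape,H.shape)
for n in("top","scene"):
  for l in("scanner","window"):print(n,l,[(np.round(d["xyz"],3),round(d["score"],2)) for d in arm.boxes_of(n,l)])
print("label",[(np.round(d["xyz"],3),round(d["score"],2)) for d in arm.boxes_of("wrist","label")])
```

```text
k 313 (313, 382, 3) (287, 800, 3) (272, 756, 3)
top scanner [(array([ 0.202, -0.344,  0.045]), 0.63), (array([ 0.377, -0.26 ,  0.04 ]), 0.6), (array([0.767, 0.195, 0.059]), 0.25)]
top window [(array([ 0.197, -0.346,  0.046]), 0.83), (array([ 0.378, -0.26 ,  0.042]), 0.64)]
scene scanner [(array([ 0.389, -0.274,  0.038]), 0.92), (array([ 0.618, -0.326, -0.002]), 0.66), (array([ 0.211, -0.358,  0.038]), 0.59)]
scene window [(array([ 0.205, -0.356,  0.043]), 0.76), (array([ 0.386, -0.275,  0.038]), 0.74)]
label [(array([0.609, 0.308, 0.062]), 0.66)]
```

View pics/o7.png

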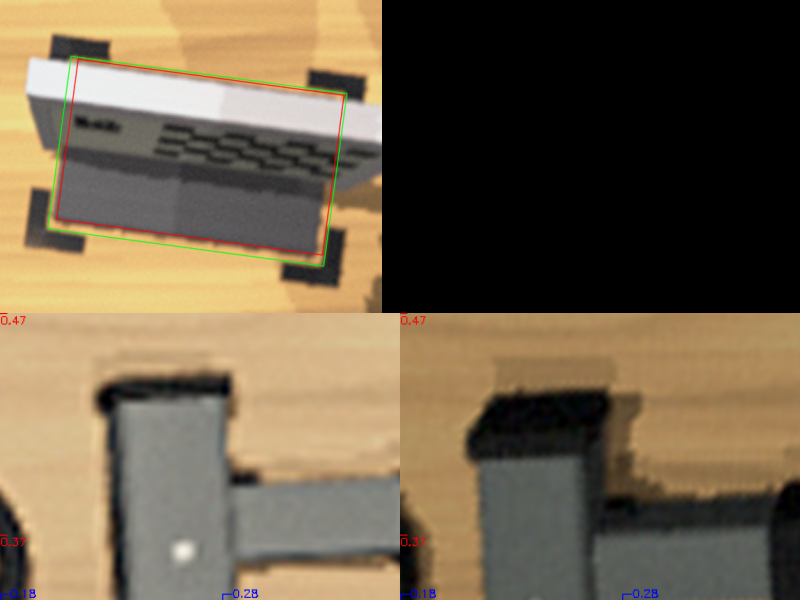

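The board's base edges match the expected red outline, inside all four tape corners and square to them. From the top crop the scanner's origin is about (0.372,-0.305), with yaw about 3.5° and its nose towards +x. The nose is at (165,385) and the handle axis runs (233,524) to (400,514).

Run:
```python
from h import *
rows(.372,-.305,.25,3.5,11,1)
```

```text
t 23.52 pos [0.5249 0.2751 0.2839] yaw_y -7.71 turn -11.21 step mm 54.6 j6 0.5
[-54, -7, 3, -1.0, 1, -54, -7, 3, -1.0, 1, -54, -9, 3, -1.1, 1, -54, -10, 3, -1.0, 1, -53, -10, 3, -1.0, 1]
[-53, -12, 4, -1.0, 1, -54, -12, 3, -1.0, 1, -52, -13, 3, -1.1, 1, -53, -15, 3, -1.0, 1, -52, -15, 3, -1.0, 1]
[-53, -16, 3, -1.0, 1]
```

Call:
{"name": "jog_arm", "arguments": {"targets": [-54, -7, 3, -1, 1, -54, -7, 3, -1, 1, -54, -9, 3, -1, 1, -54, -10, 3, -1, 1, -53, -10, 3, -1, 1]}}

```text
t: 24.15
ee_pos: [0.4546, 0.01, 0.2693]
tool_rot: [0.723, 0.691, 0.0, 0.0]
ft_force: [0.9, -0.7, -0.0]
finger_gap: 0.0877
finger_force: 0.0
```

Call:
{"name": "jog_arm", "arguments": {"targets": [-53, -12, 4, -1, 1, -54, -12, 3, -1, 1, -52, -13, 3, -1, 1, -53, -15, 3, -1, 1, -52, -15, 3, -1, 1]}}

```text
t: 24.78
ee_pos: [0.3842, -0.2537, 0.2533]
tool_rot: [0.693, 0.721, 0.0, 0.0]
ft_force: [1.2, 0.3, -0.2]
finger_gap: 0.088
finger_force: 0.0
```

Call:
{"name": "jog_arm", "arguments": {"targets": [-53, -16, 3, -1, 1, 0, 0, 0, 0, 1, 0, 0, 0, 0, 1]}}

```text
t: 25.15
ee_pos: [0.3707, -0.305, 0.25]
tool_rot: [0.687, 0.727, 0.0, -0.001]
ft_force: [-0.3, 1.0, -0.3]
finger_gap: 0.0878
finger_force: 0.0
```

Run:
```python
from h import *
s=arm.sense();im=arm.capture("wrist");c=cam("wrist",s);cv2.imwrite("raw_w8.png",im);np.savez("w8.npz",R=c["R"],t=c["t"])
go(.372,-.305,.25,3.5);print("cam",-c["R"].T@c["t"])
o=ortho(im,c,.26,.48,-.42,-.18,.039,3000)
cv2.imwrite("pics/o8.png",cv2.resize(grid(o,.48,-.18,3000),None,fx=.9,fy=.9,interpolation=cv2.INTER_AREA))
```

```text
t 25.2 pos [ 0.3709 -0.3044  0.2501] yaw_y 3.31 shift [-0.7  1.1  0.1] dist 1.3 turn -0.19 j6 -0.89
cam [ 0.36618273 -0.22270313  0.40438895]
```

View pics/o8.png

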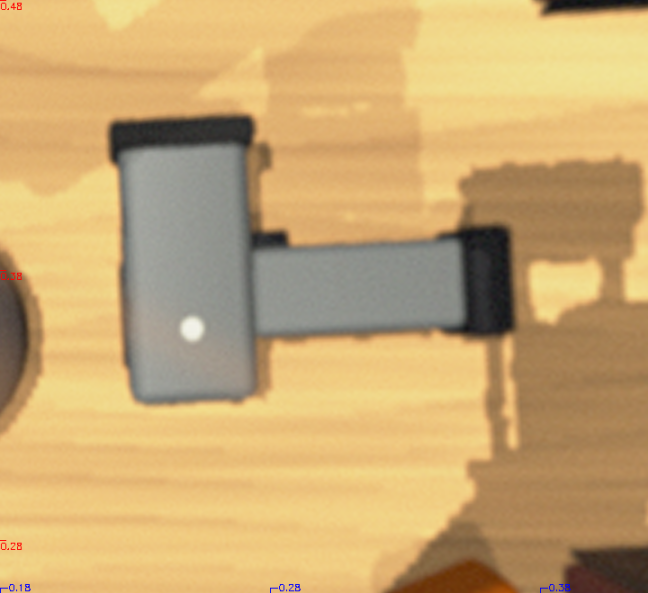

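The close view shows the handle axis from (255,291) to (463,284), giving an origin of (0.373,-0.304) and yaw 2.4°.

Run:
```python
from h import *
rows(.373,-.304,.014,2.4,5,1)
```

```text
t 25.2 pos [ 0.3709 -0.3044  0.2501] yaw_y 3.31 turn 0.91 step mm 47.2 j6 -0.89
[0, 0, 47, 0.2, 1, 0, 1, 47, 0.2, 1, 0, 0, 48, 0.1, 1, 0, 1, 47, 0.2, 1, 0, 0, 47, 0.2, 1]
```

Call:
{"name": "jog_arm", "arguments": {"targets": [0, 0, 50, 0.5, 1, 0, 1, 50, 0.4, 1, 0, 1, 50, 0, 1, 0, 0, 46, 0, 1, 0, 0, 24, 0, 1]}}

```text
t: 25.82
ee_pos: [0.3725, -0.3026, 0.0284]
tool_rot: [0.691, 0.723, 0.0, -0.002]
ft_force: [0.0, 0.7, -0.3]
finger_gap: 0.088
finger_force: 0.0
```

Call:
{"name": "jog_arm", "arguments": {"targets": [0, 0, 15, 0, 1, 0, 0, 0, 0, 1, 0, 0, 0, 0, 1]}}

```text
t: 26.2
ee_pos: [0.3735, -0.3055, 0.0161]
tool_rot: [0.692, 0.722, -0.0, 0.001]
ft_force: [-0.2, 0.0, 0.4]
finger_gap: 0.0877
finger_force: 0.0
```

Run:
```python
from h import *
go(.373,-.304,.013,2.4);print(arm.sense()["ft_force"])
```

```text
t 26.2 pos [ 0.3735 -0.3055  0.0161] yaw_y 2.44 shift [ 1.5 -0.5  3.1] dist 3.5 turn 0.04 j6 -0.87
[-0.21203517  0.01753066  0.37702937]
```

Call:
{"name": "jog_arm", "arguments": {"targets": [1, 0, 2, 0, 0.3, 0, 0, 0, 0, 0.3, 0, 0, 0, 0, 0.3, 0, 0, 0, 0, 0.3, 0, 0, 0, 0, 0.3], "squeeze": 35}}

```text
t: 26.82
ee_pos: [0.3727, -0.3043, 0.0133]
tool_rot: [0.692, 0.722, 0.0, -0.0]
ft_force: [0.8, -0.2, 0.2]
finger_gap: 0.0412
finger_force: 0.0
```

Call:
{"name": "jog_arm", "arguments": {"targets": [0, 0, 0, 0, 0.2, 0, 0, 0, 0, 0.2, 0, 0, 0, 0, 0.2]}}

```text
t: 27.2
ee_pos: [0.3728, -0.3043, 0.0133]
tool_rot: [0.692, 0.722, 0.0, 0.0]
ft_force: [0.1, -1.1, -0.2]
finger_gap: 0.034
finger_force: 35.0
```

Run:
```python
from h import *
s=arm.sense();print(s["ft_force"],s["finger_gap"],s["finger_force"],s["ee_pos"],s["tool_rot"])
go(.373,-.304,.22)
```

```text
[ 0.06423912 -1.06316795 -0.18537579] 0.034037466837888865 34.97170329093933 [ 0.37279269 -0.30428381  0.0132514 ] [6.92145581e-01 7.21757919e-01 1.28730835e-05 2.29021378e-05]
t 27.2 pos [ 0.3728 -0.3043  0.0133] yaw_y 2.4 shift [ 3.000e-01  2.000e-01 -2.067e+02] dist 206.7 turn 0 j6 -0.87
```

Call:
{"name": "jog_arm", "arguments": {"targets": [0, 0, -15, 0, 0.2, 0, 0, -35, 0, 0.2, 0, 0, -45, 0, 0.2, 0, 0, -45, 0, 0.2, 0, 0, -40, 0, 0.2]}}

```text
t: 27.82
ee_pos: [0.3725, -0.3039, 0.1957]
tool_rot: [0.692, 0.722, -0.0, 0.0]
ft_force: [0.8, 0.4, -2.4]
finger_gap: 0.0337
finger_force: 35.0
```

Run:
```python
from h import *
s=arm.sense();print(s["ft_force"],s["finger_gap"])
rows(.459,.318,.19,-7.6,15,.2)
```

```text
[ 0.77869324  0.42346078 -2.42702998] 0.03370134575391095
t 27.82 pos [ 0.3725 -0.3039  0.1957] yaw_y 2.41 turn 10.01 step mm 41.9 j6 -0.87
[41, 8, 0, 0.7, 0.2, 41, 7, 1, 0.6, 0.2, 42, 6, 0, 0.7, 0.2, 41, 6, 0, 0.7, 0.2, 42, 6, 1, 0.6, 0.2]
[41, 5, 0, 0.7, 0.2, 42, 4, 1, 0.7, 0.2, 41, 5, 0, 0.6, 0.2, 42, 3, 0, 0.7, 0.2, 42, 3, 1, 0.7, 0.2]
[42, 3, 0, 0.6, 0.2, 42, 2, 0, 0.7, 0.2, 41, 2, 1, 0.7, 0.2, 42, 1, 0, 0.6, 0.2, 42, 1, 0, 0.7, 0.2]
```

Call:
{"name": "jog_arm", "arguments": {"targets": [41, 8, 0, 0.7, 0.2, 41, 7, 1, 0.6, 0.2, 42, 6, 0, 0.7, 0.2, 41, 6, 0, 0.7, 0.2, 42, 6, 1, 0.6, 0.2]}}

```text
t: 28.45
ee_pos: [0.4015, -0.0952, 0.192]
tool_rot: [0.713, 0.701, 0.0, 0.0]
ft_force: [0.9, 0.5, -2.9]
finger_gap: 0.0339
finger_force: 35.0
```

Call:
{"name": "jog_arm", "arguments": {"targets": [41, 5, 0, 0.7, 0.2, 42, 4, 1, 0.7, 0.2, 41, 5, 0, 0.6, 0.2, 42, 3, 0, 0.7, 0.2, 42, 3, 1, 0.7, 0.2]}}

```text
t: 29.08
ee_pos: [0.4297, 0.1118, 0.1901]
tool_rot: [0.733, 0.68, 0.0, 0.0]
ft_force: [-0.1, -0.8, -2.1]
finger_gap: 0.0342
finger_force: 35.0
```

Call:
{"name": "jog_arm", "arguments": {"targets": [42, 3, 0, 0.6, 0.2, 42, 2, 0, 0.7, 0.2, 41, 2, 1, 0.7, 0.2, 42, 1, 0, 0.6, 0.2, 42, 1, 0, 0.7, 0.2]}}

```text
t: 29.7
ee_pos: [0.4589, 0.3187, 0.189]
tool_rot: [0.752, 0.659, -0.0, -0.0]
ft_force: [0.8, -0.5, -1.6]
finger_gap: 0.034
finger_force: 35.0
```

Run:
```python
from h import *
s=arm.sense();print(s["ft_force"],s["finger_gap"])
rows(.459,.318,.0713,-7.6,4,.2)
```

```text
[ 0.82603936 -0.54189292 -1.58602687] 0.033959076214527366
t 29.7 pos [0.4589 0.3187 0.189 ] yaw_y -7.6 turn -0.0 step mm 29.4 j6 0.62
[0, 0, 29, -0.0, 0.2, 0, 0, 30, -0.0, 0.2, -1, 0, 29, -0.0, 0.2, 0, 0, 30, -0.0, 0.2]
```

Call:
{"name": "jog_arm", "arguments": {"targets": [0, 0, 30, 0, 0.2, 0, 0, 40, 0, 0.2, -1, 0, 30, 0, 0.2, 0, 0, 18, 0, 0.2, 0, 0, 0, 0, 0.2]}}

```text
t: 30.32
ee_pos: [0.4579, 0.3159, 0.0696]
tool_rot: [0.752, 0.659, -0.002, -0.0]
ft_force: [-0.4, 0.0, -2.4]
finger_gap: 0.0337
finger_force: 35.0
```

Run:
```python
from h import *
go(.459,.318,.0713,-7.6);im=arm.capture("top");im2=arm.capture("scene")
for n in("top","scene"):
  for l in("label","scanner","board_bar"):print(n,l,[(np.round(d["xyz"],3),round(d["score"],2)) for d in arm.boxes_of(n,l)])
S=ortho(im2,cam("scene"),.40,.72,.15,.45,.08,1200);cv2.imwrite("raw_aim.png",S)
```

```text
t 30.32 pos [0.4579 0.3159 0.0696] yaw_y -7.6 shift [ 2.2  0.8 -1.7] dist 2.9 turn 0.0 j6 0.61
top label [(array([0.61 , 0.292, 0.037]), 0.77), (array([ 0.58 , -0.514,  0.053]), 0.57)]
top scanner [(array([0.451, 0.27 , 0.097]), 0.81), (array([ 0.205, -0.346,  0.042]), 0.58)]
top board_bar [(array([0.608, 0.292, 0.032]), 0.88), (array([ 0.581, -0.51 ,  0.052]), 0.82)]
scene label [(array([ 0.597, -0.533,  0.022]), 0.92), (array([0.464, 0.291, 0.093]), 0.53)]
scene scanner [(array([ 0.206, -0.356,  0.04 ]), 0.92), (array([0.468, 0.293, 0.093]), 0.86), (array([ 0.64 , -0.166,  0.064]), 0.2)]
scene board_bar [(array([0.629, 0.287, 0.044]), 0.78), (array([ 0.602, -0.529,  0.026]), 0.76)]
```

Call:
{"name": "jog_arm", "arguments": {"targets": [2, 1, -2, 0, 0.2, 0, 0, 0, 0, 0.2, 0, 0, 0, 0, 0.2, 0, 0, 0, 0, 0.2, 0, 0, 0, 0, 0.2]}}

```text
t: 31.35
ee_pos: [0.4605, 0.3184, 0.0722]
tool_rot: [0.752, 0.659, -0.0, -0.0]
ft_force: [-0.4, -0.6, -1.5]
finger_gap: 0.0338
finger_force: 35.0
```

Call:
{"name": "jog_arm", "arguments": {"targets": [0, 0, 0, 0, 0.2, 0, 0, 0, 0, 0.2, 0, 0, 0, 0, 0.2, 0, 0, 0, 0, 0.2, 0, 0, 0, 0, 0.2]}}

```text
t: 31.98
ee_pos: [0.4606, 0.3185, 0.0723]
tool_rot: [0.752, 0.659, 0.0, -0.0]
ft_force: [1.5, -0.2, -1.7]
finger_gap: 0.0331
finger_force: 35.0
```

Call:
{"name": "jog_arm", "arguments": {"targets": [0, 0, 0, 0, 0.2, 0, 0, 0, 0, 0.2, 0, 0, 0, 0, 0.2, 0, 0, 0, 0, 0.2, 0, 0, 0, 0, 0.2]}}

```text
t: 32.6
ee_pos: [0.4606, 0.3185, 0.0723]
tool_rot: [0.752, 0.659, 0.0, -0.0]
ft_force: [0.1, -1.0, -2.4]
finger_gap: 0.0338
finger_force: 35.0
```

Call:
{"name": "jog_arm", "arguments": {"targets": [0, 0, -20, 0, 0.2, 0, 0, -40, 0, 0.2, 0, 0, -40, 0, 0.2, 0, 0, -20, 0, 0.2, 0, 0, 0, 0, 0.2]}}

```text
t: 33.22
ee_pos: [0.4617, 0.319, 0.1939]
tool_rot: [0.752, 0.659, 0.002, 0.0]
ft_force: [-0.5, -0.2, -1.9]
finger_gap: 0.034
finger_force: 35.0
```

Run:
```python
from h import *
rows(.3728,-.3043,.19,2.4,15,.2)
```

```text
t 33.23 pos [0.4617 0.319  0.1939] yaw_y -7.6 turn -10.0 step mm 42.0 j6 0.61
[-42, 0, 0, -0.7, 0.2, -42, -1, 0, -0.6, 0.2, -42, -2, 0, -0.7, 0.2, -42, -1, 1, -0.7, 0.2, -42, -3, 0, -0.6, 0.2]
[-42, -3, 0, -0.7, 0.2, -41, -3, 0, -0.7, 0.2, -42, -4, 0, -0.6, 0.2, -42, -4, 0, -0.7, 0.2, -42, -5, 1, -0.7, 0.2]
[-41, -5, 0, -0.6, 0.2, -42, -6, 0, -0.7, 0.2, -42, -6, 0, -0.7, 0.2, -41, -7, 0, -0.6, 0.2, -41, -7, 0, -0.7, 0.2]
```

Call:
{"name": "jog_arm", "arguments": {"targets": [-42, 0, 0, -0.7, 0.2, -42, -1, 0, -0.6, 0.2, -42, -2, 0, -0.7, 0.2, -42, -1, 1, -0.7, 0.2, -42, -3, 0, -0.6, 0.2]}}

```text
t: 33.85
ee_pos: [0.4295, 0.1091, 0.1899]
tool_rot: [0.733, 0.68, -0.001, -0.001]
ft_force: [1.0, -0.1, -2.4]
finger_gap: 0.0335
finger_force: 35.0
```

Call:
{"name": "jog_arm", "arguments": {"targets": [-42, -3, 0, -0.7, 0.2, -41, -3, 0, -0.7, 0.2, -42, -4, 0, -0.6, 0.2, -42, -4, 0, -0.7, 0.2, -42, -5, 1, -0.7, 0.2]}}

```text
t: 34.48
ee_pos: [0.4, -0.0984, 0.1891]
tool_rot: [0.712, 0.702, -0.0, -0.001]
ft_force: [0.8, 0.2, -2.3]
finger_gap: 0.0339
finger_force: 35.0
```

Call:
{"name": "jog_arm", "arguments": {"targets": [-41, -5, 0, -0.6, 0.2, -42, -6, 0, -0.7, 0.2, -42, -6, 0, -0.7, 0.2, -41, -7, 0, -0.6, 0.2, -41, -7, 0, -0.7, 0.2]}}

```text
t: 35.1
ee_pos: [0.3705, -0.3053, 0.1888]
tool_rot: [0.692, 0.722, 0.0, -0.001]
ft_force: [0.1, 0.2, -2.5]
finger_gap: 0.0338
finger_force: 35.0
```

Call:
{"name": "jog_arm", "arguments": {"targets": [0, 0, 50, 0, 0.2, 0, 0, 50, 0, 0.2, 0, 0, 40, 0, 0.2, 0, 0, 15, 0, 0.2, 0, 0, 0, 0, 0.2]}}

```text
t: 35.72
ee_pos: [0.3709, -0.3038, 0.0343]
tool_rot: [0.692, 0.722, 0.0, -0.001]
ft_force: [0.5, 0.4, -2.0]
finger_gap: 0.0337
finger_force: 35.0
```

Call:
{"name": "jog_arm", "arguments": {"targets": [0, 0, 0, 0, 0.2]}}

```text
t: 35.85
ee_pos: [0.3723, -0.3053, 0.0363]
tool_rot: [0.692, 0.722, -0.0, 0.001]
ft_force: [-0.3, -0.2, -2.0]
finger_gap: 0.0338
finger_force: 35.0
```

Run:
```python
from h import *
go(.3728,-.3043,.0133,2.4);print(arm.sense()["ft_force"])
```

```text
t 35.85 pos [ 0.3723 -0.3053  0.0363] yaw_y 2.41 shift [ 1.   0.5 23. ] dist 23.0 turn 0.01 j6 -0.87
[-0.30601376 -0.17000857 -1.9689964 ]
```

Call:
{"name": "jog_arm", "arguments": {"targets": [1, 0.5, 10, 0, 0.2, 0, 0, 7, 0, 0.2, 0, 0, 3, 0, 0.2, 0, 0, 0, 0, 0.2, 0, 0, 0, 0, 0.2]}}

```text
t: 36.48
ee_pos: [0.372, -0.3036, 0.0153]
tool_rot: [0.692, 0.722, 0.0, -0.0]
ft_force: [0.3, -0.1, -2.4]
finger_gap: 0.034
finger_force: 35.0
```

Run:
```python
from h import *
go(.3728,-.3043,.0133,2.4);print(arm.sense()["ft_force"])
```

```text
t 36.48 pos [ 0.372  -0.3036  0.0153] yaw_y 2.4 shift [-0.7  0.8  2. ] dist 2.3 turn 0.0 j6 -0.87
[ 0.26012006 -0.09486041 -2.36973862]
```

Call:
{"name": "jog_arm", "arguments": {"targets": [-0.5, 0.5, 1, 0, 0.2, 0, 0, 1, 0, 0.2, 0, 0, 0.3, 0, 0.2, 0, 0, 0, 0, 0.2]}}

```text
t: 36.98
ee_pos: [0.3727, -0.3042, 0.0132]
tool_rot: [0.692, 0.722, -0.0, 0.0]
ft_force: [-0.4, -0.3, 3.6]
finger_gap: 0.0337
finger_force: 35.0
```

Call:
{"name": "jog_arm", "arguments": {"targets": [0, 0, 0, 0, 1, 0, 0, 0, 0, 1, 0, 0, 0, 0, 1, 0, 0, 0, 0, 1, 0, 0, 0, 0, 1]}}

```text
t: 37.6
ee_pos: [0.3725, -0.304, 0.0129]
tool_rot: [0.692, 0.722, 0.0, -0.0]
ft_force: [0.3, -0.6, -0.2]
finger_gap: 0.0804
finger_force: 0.0
```

Call:
{"name": "jog_arm", "arguments": {"targets": [0, 0, -20, 0, 1, 0, 0, -50, 0, 1, 0, 0, -60, 0, 1, 0, 0, -60, 0, 1, 0, 0, -40, 0, 1]}}

```text
t: 38.22
ee_pos: [0.3729, -0.3045, 0.246]
tool_rot: [0.692, 0.722, -0.0, 0.002]
ft_force: [0.3, -0.6, -0.7]
finger_gap: 0.0879
finger_force: 0.0
```

Call:
{"name": "jog_arm", "arguments": {"targets": [0, 0, 0, 0, 1, 0, 0, 0, 0, 1]}}

```text
t: 38.48
ee_pos: [0.372, -0.3035, 0.2421]
tool_rot: [0.692, 0.722, 0.0, -0.001]
ft_force: [-0.2, -0.0, -0.5]
finger_gap: 0.0876
finger_force: 0.0
```

Run:
```python
from h import *
s=arm.sense();im=arm.capture("wrist");c=cam("wrist",s);print(s["t"],s["ee_pos"])
a=cv2.imread("raw_w8.png");w=np.load("w8.npz");c0=dict(c,R=w["R"],t=w["t"])
A=ortho(a,c0,.30,.46,-.40,-.20,.039,2000);B=ortho(im,c,.30,.46,-.40,-.20,.039,2000)
g=lambda i:cv2.cvtColor(i,cv2.COLOR_BGR2GRAY).astype(np.float32)
M=np.eye(2,3,dtype=np.float32);cc,M=cv2.findTransformECC(g(A),g(B),M,cv2.MOTION_EUCLIDEAN)
print("scanner move: ecc",cc,M.round(4),"(px/2 = mm)")
# everything else: before/after by detections
for n in("top","scene"):
    arm.capture(n)
    for l in("panel_light","lamp_mark","scanner","calib_board","mug","tape_roll","multimeter","lens","bottle","carton","webcam","puzzle_piece"):
        print(n,l,[(np.round(d["xyz"],3),round(d["score"],2)) for d in arm.boxes_of(n,l)][:2])
```

```text
38.475 [ 0.37197786 -0.30348745  0.24212726]
scanner move: ecc 0.9694773928230827 [[ 1.     -0.0011 -0.9014]
 [ 0.0011  1.     -0.1949]] (px/2 = mm)
top panel_light [(array([ 0.602, -0.312,  0.017]), 0.75)]
top lamp_mark [(array([ 0.614, -0.316, -0.001]), 0.7), (array([0.608, 0.299, 0.026]), 0.55)]
top scanner [(array([ 0.377, -0.254,  0.043]), 0.83)]
top calib_board [(array([ 0.605, -0.485,  0.052]), 0.91), (array([0.607, 0.3  , 0.024]), 0.79)]
top mug [(array([0.369, 0.132, 0.005]), 0.69), (array([ 0.621, -0.149,  0.064]), 0.24)]
top tape_roll [(array([ 0.352, -0.138,  0.02 ]), 0.57), (array([0.37 , 0.307, 0.036]), 0.19)]
top multimeter [(array([0.371, 0.309, 0.037]), 0.7)]
top lens [(array([0.368, 0.305, 0.034]), 0.69), (array([ 0.622, -0.149,  0.067]), 0.49)]
top bottle [(array([0.624, 0.157, 0.068]), 0.73)]
top carton [(array([0.768, 0.194, 0.06 ]), 0.92), (array([0.369, 0.303, 0.036]), 0.43)]
top webcam [(array([ 0.773, -0.21 ,  0.103]), 0.85)]
top puzzle_piece [(array([0.53 , 0.556, 0.01 ]), 0.97)]
scene panel_light [(array([ 0.627, -0.327,  0.014]), 0.84)]
scene lamp_mark [(array([ 0.79 , -0.222,  0.11 ]), 0.64), (array([ 0.617, -0.322, -0.001]), 0.61)]
scene scanner [(array([ 0.387, -0.276,  0.042]), 0.93), (array([ 0.211, -0.36 ,  0.038]), 0.79)]
scene calib_board [(array([ 0.602, -0.536,  0.027]), 0.87), (array([0.624, 0.285, 0.044]), 0.68)]
scene mug [(array([0.364, 0.119, 0.053]), 0.86)]
scene tape_roll [(array([ 0.359, -0.141,  0.03 ]), 0.83), (array([0.38 , 0.292, 0.037]), 0.69)]
scene multimeter [(array([0.38 , 0.294, 0.032]), 0.75)]
scene lens [(array([ 0.64 , -0.164,  0.064]), 0.89)]
scene bottle [(array([0.634, 0.148, 0.064]), 0.74)]
scene carton [(array([0.784, 0.186, 0.058]), 0.8), (array([0.627, 0.284, 0.045]), 0.46)]
scene webcam [(array([ 0.786, -0.221,  0.109]), 0.84)]
scene puzzle_piece [(array([0.539, 0.55 , 0.014]), 0.65)]
```

The scanner is back within 0.5 mm and the bystanders haven't moved. The red board's top-view reading differs only because the arm hides part of it; its scene-view reading is unchanged.

```bash
python3 -c "
from station import arm
print(arm.hand_in())"
```

```text
the job is handed in; nothing more can be done
None
```

The job is handed in at about 39 s of the 72 s; no verdict came back. By my camera measurements the light is centred on its mark, the board is inside and square to the next station's corners, the scanner was held steady for over a second about 9 cm from the label and laid back within 0.5 mm, and nothing else moved.

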